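# Sort hold-down weights by the drag of their soles

## Task

These three hold-down weights look alike, but by the drag you feel when you slide them over the bench one has a grippy sole, one a half-worn sole and one a slick sole. Slide the grippiest one home against both bars of the blue V-stop and the slickest one home in the red V-stop, and leave the half-worn one standing on the bench well away from both stops. Only slide the weights, never lift, tip or press them down hard, bring them up gently against the stops, let go of them, and do not disturb the glue bottle, the transformer or the roll of yellow tape.

Things in the scene. Friction and masses are not known exactly. Their poses are not given: they have to be found in the camera images.
- weight_a: one of three hold-down weights that look alike: round steel base 72 mm across, its top 14.5 mm above the worktop, with an upright black cylinder knob to grip, 34 mm across, reaching from 21.5 to 57.5 mm above the worktop; 0.85 kg in all. Origin: on its axis at the lower rim of the steel, 1.5 mm above the worktop; z up; yaw means nothing (round). Which of the three soles it has changes each time and cannot be seen
- weight_b: looks and measures the same as weight_a, same origin. Dragged level and slowly without pressing down, a weight resists with 1.3 N or less (slick sole), 1.7 to 3.4 N (half worn) or 4.0 to 7.5 N (grippy). The knob floats on a spindle, 5 mm up and down against a soft spring (0.25 N/mm), so that a grip neither lifts nor loads the sole within that travel; beyond it does
- weight_c: looks and measures the same as weight_a, same origin. Each weight is hollow below and stands on a loose black sole disc, 66 mm across and 6 mm thick, that sits in the hollow with 0.8 mm play, travels along when the weight is slid, and would stay behind if it were lifted; the steel itself hangs 1.5 mm clear of the worktop
- blue_stop: low blue V-shaped stop screwed to the worktop, for the grippiest weight: two bars 64 mm long, 13 mm thick, 10 mm high, 45 degrees either side of its x axis, a right-angled V open toward its -x (roughly toward the robot). Origin: on the worktop, where a weight's axis stands when it touches both bars (36 mm from each face); the V's corner is 51 mm further along +x
- red_stop: the same V-stop in red, for the slickest weight, with the same origin and axes. The bars' free ends are level with the origin, 48 to 58 mm to either side of it. A weight is slid in along the stop's +x until its base bears on both bars; the knob stays clear of them
- glue_bottle: bystander: white glue bottle with red cap, 32 mm diameter, 87 mm tall, standing; origin at the centre of its underside
- transformer_m: bystander: yellow-taped transformer with black core, 29 x 65 x 29 mm, long side along its y; origin at the centre of its underside
- tape: bystander: roll of yellow tape lying flat, 62 mm diameter, 14 mm high; origin at the centre of its underside
Not all that is in view belongs to the job. Leave any pink look-alike of the weight_c alone.

How it is judged:
At the end, for the whole second after the job is handed in: The weight on the grippy sole stands within 6 mm of the home point of the blue stop, the one on the slick sole within 6 mm of that of the red stop, the half-worn one at least 70 mm from both home points; all three upright on their soles on the worktop, at rest and let go (horizontal distance between disc_grip and blue_stop below 0.006 m and horizontal distance between disc_slick and red_stop below 0.006 m and horizontal distance between disc_mid and blue_stop above 0.07 m and horizontal distance between disc_mid and red_stop above 0.07 m and height (world z) of weight_a between -0.005 and 0.005 m and height (world z) of weight_b between -0.005 and 0.005 m and height (world z) of weight_c between -0.005 and 0.005 m and angle between each of weight_a, weight_b, weight_c's own z axis and vertical below 0.06 rad and linear speed of each of weight_a, weight_b, weight_c below 0.01 m/s); the robot touches nothing.
It fails at once if a weight is lifted more than 6 mm (height (world z) of any of weight_a, weight_b, weight_c above 0.0075 m).
It fails at once if a weight is tipped more than about 9 degrees (angle between any of weight_a, weight_b, weight_c's own z axis and vertical above 0.15 rad).
It fails at once if a weight is pressed down onto its sole with more than 45 N in all (its own weight is 8 N) (contact force between any of weight_a, weight_b, weight_c and disc_grip above 45 N or contact force between any of weight_a, weight_b, weight_c and disc_mid above 45 N or contact force between any of weight_a, weight_b, weight_c and disc_slick above 45 N).
It fails at once if a weight is pushed against a stop with more than 25 N (contact force between any of weight_a, weight_b, weight_c and blue_stop above 25 N or contact force between any of weight_a, weight_b, weight_c and red_stop above 25 N).
It fails at once if the glue bottle, transformer or tape roll is moved more than 15 mm (distance of any of glue_bottle, transformer_m, tape from where it was at the start of the episode above 0.015 m).
It also fails if it takes over 72 s, if anything falls off the work surface, if the arm or the gripper's body presses on something with over 40 N, if the wrist force passes 120 N, or if a joint passes its speed limit or range.

## Robot

A 6-joint arm with a two-finger parallel gripper is mounted at the origin on a cart in front of the work surface, level with it; the furniture and walls round the work are solid. World frame = base frame: x ahead of the robot, y to its left, z up, the work surface at z = 0. Lengths are in m, angles in rad, forces in N, time in s.
With the tool pointing down it reaches from about 0.275 to 0.825 m from the base axis. Payload 4.9 kg.
Tool frame: the origin (TCP) lies midway between the tips of the shut fingers; the grasp point (between the pads) lies 19 mm behind it (bot.grip_depth is the distance from the TCP to the grasp point, in m); y points along the fingers, x is the direction in which the jaws open and shut, and the axes are right-handed (so a half turn about y gives the same grasp; the last joint's range is limited). The gripper opens to 85 mm and grips with 20 to 120 N. Pads are 22 mm wide; open, the fingers measure 114 mm over their backs; the gripper's body (76 mm by 85 mm) begins 54 mm behind the grasp point. The pads swing forward as they close: fully open they stand 13 mm farther back than shut.
Start: joints at [-1.338, 0.326, -0.193, 1.052, 0, 1.437], TCP at [0.197, -0.513, 0.231] pointing down, gripper open.
Joint ranges: [-2.65, 2.65], [-0.97, 1.79], [-1.3, 1.35], [-1.93, 2.1], [-1.47, 1.37], [-3.14, 3.14]. Speed limits (rad/s): [2.57, 2.57, 3.14, 3.14, 3.14, 3.14].

## Interface

Orientations are given as a unit quaternion [w, x, y, z].
In Python, from cell import bot gives the robot as it stands. Calls block until the motion is done:
- bot.move_pose(position, orientation): joint-space move of the TCP to a pose.
- bot.move_linear(position, speed=0.15, rotation=None, until_force=None): straight line of the TCP; rotation=None keeps the orientation; speed is the mean speed in m/s. With until_force (N) it stops when the force on the tool has changed by that much, and returns True; else False.
- bot.goto_joints(angles): joint-space move.
- bot.set_gripper(opening, grasp_force=None): opening from 0.0 (shut) to 1.0 (fully open); grasp_force is the grip in N (None keeps the last); returns when the fingers have stopped.
- bot.wait(seconds).
- bot.solve_ik(position, orientation): joint angles nearest the present ones, or None.
- bot.camera(name): name is "scene" or "side" or "wrist"; returns the picture (420x560x3 uint8, red, green, blue); there is no depth.
- bot.calibration(name): a dict with "mtx" (3x3 intrinsics, pixels), "k1" (the pictures are not rectified: a ray, as slopes to the right and down, at radius r is drawn at 1 + k1 r^2 times it, then the intrinsics apply), "extrinsics" (4x4, takes a point from world to camera coordinates); the wrist camera has in their place "hand_eye" (4x4, takes a point from camera to tool coordinates, whose origin is the TCP and whose axes are the tool frame's). Camera axes: x right, y down, z forward; pixel columns grow to the right and rows downward; lengths in m; the calibration is good to about 2 mm. A picture is of the moment at which its call begins: read the wrist's pose just before it. calibration takes no time and is no camera call.
A pose or a line that the arm cannot do raises bot.PlanningError and nothing moves.
- bot.close_job(): hands the job in, once; it reports no verdict.
Trained networks look in the newest picture that a camera, given by its name, has taken for a name from the list of things; names that differ only in an ending like _2 or _b are one class to them, and where a whole thing is asked for, a point or a joint stands for the part that bears it (a point fixed in the world has none). Each returns a list of dicts, best first, with "confidence" (0 to 1); they miss things now and then, are a little off and sometimes report something else, mostly with a low value. They report only what shows in the picture. A call takes as long as a camera call. They do not tell look-alikes from the thing itself.
- bot.search_frame(camera, thing): "bbox" ([left, top, width, height] in pixels, round what is visible of it).
Readings, each from a call of its own:
- bot.read_clock(): time.
- bot.read_joint_positions(): joint angles.
- bot.read_joint_vel(): joint speeds.
- bot.read_joint_efforts(): joint torques, N m.
- bot.read_position(): TCP position.
- bot.read_tool_rot(): TCP orientation.
- bot.read_ft_force(): force on the tool from outside, world axes, zero at the start.
- bot.read_moment(): the same for the moment, N m.
- bot.read_gripper_width(): opening from 0.0 (shut) to 1.0 (fully open).
Only numpy, scipy, OpenCV 4.12 (cv2) and the standard library are available. Lean on these libraries where they do the work, as an engineer would, in place of code of your own. Each camera call takes 0.05 s, during which the arm holds its last target. There are 200 camera calls.

## Working session

There is one attempt and no reset: what is moved stays moved. The work goes in short steps, each a Python script; the robot and the scene stay as the last script left them, time stands still between calls to the robot, and variables do not carry over. Pictures are saved under pics/ and viewed, about 8 in all and at most 12, crops included, and the job is handed in when it is done.

```bash
mkdir -p pics; ls; python3 - <<'E'
from cell import bot
import cv2,numpy as np
for c in ("scene","side","wrist"):
    im=bot.camera(c); cv2.imwrite(f"pics/{c}0.png",im[:,:,::-1])
    cal=bot.calibration(c); print(c,{k:np.round(v,3).tolist() for k,v in cal.items()})
    if c!="wrist":
        for t in ("weight_a","blue_stop","red_stop","glue_bottle","transformer_m","tape"):
            print(t,[(np.round(d["bbox"]).tolist(),round(d["confidence"],2)) for d in bot.search_frame(c,t)])
a=cv2.imread("pics/scene0.png");cv2.imwrite("pics/s0.png",cv2.resize(a,(800,600)))
a=cv2.imread("pics/side0.png");cv2.imwrite("pics/d0.png",cv2.resize(a,(800,600)))
print(bot.read_clock(),bot.read_tool_rot())
E
```

```text
pics
scene {'mtx': [[465.478, 0.0, 275.337], [0.0, 465.478, 207.886], [0.0, 0.0, 1.0]], 'k1': -0.129, 'extrinsics': [[-0.68, -0.733, 0.02, 0.201], [-0.544, 0.485, -0.685, 0.374], [0.492, -0.477, -0.729, 0.853], [0.0, 0.0, 0.0, 1.0]]}
weight_a [([366.0, 223.0, 30.0, 29.0], 0.81), ([240.0, 222.0, 28.0, 32.0], 0.58), ([351.0, 206.0, 9.0, 17.0], 0.39)]
blue_stop [([177.0, 189.0, 47.0, 22.0], 0.65)]
red_stop [([245.0, 164.0, 41.0, 21.0], 0.84)]
glue_bottle [([205.0, 152.0, 18.0, 26.0], 0.76)]
transformer_m []
tape [([156.0, 227.0, 30.0, 28.0], 0.62)]
side {'mtx': [[541.814, 0.0, 289.209], [0.0, 541.814, 211.768], [0.0, 0.0, 1.0]], 'k1': -0.221, 'extrinsics': [[0.922, -0.386, 0.017, -0.524], [-0.219, -0.558, -0.8, 0.044], [0.318, 0.734, -0.599, 1.152], [0.0, 0.0, 0.0, 1.0]]}
weight_a [([242.0, 218.0, 35.0, 38.0], 0.89), ([182.0, 289.0, 41.0, 31.0], 0.72), ([246.0, 262.0, 34.0, 39.0], 0.68), ([242.0, 183.0, 31.0, 29.0], 0.58)]
blue_stop [([318.0, 172.0, 35.0, 28.0], 0.68)]
red_stop []
glue_bottle []
transformer_m [([332.0, 294.0, 31.0, 30.0], 0.68)]
tape [([282.0, 157.0, 20.0, 16.0], 0.66)]
wrist {'mtx': [[376.193, 0.0, 282.093], [0.0, 376.193, 206.408], [0.0, 0.0, 1.0]], 'k1': -0.022, 'hand_eye': [[1.0, 0.002, 0.002, 0.001], [-0.001, -0.281, 0.96, -0.142], [0.002, -0.96, -0.281, 0.071], [0.0, 0.0, 0.0, 1.0]]}
0.75 [-0.58277775  0.58281244 -0.4004138   0.4004604 ]
```

View pics/s0.png

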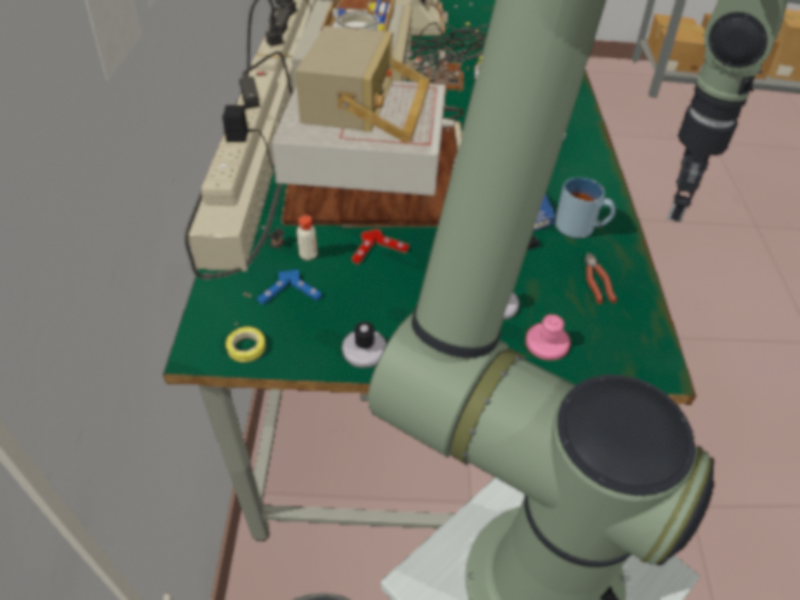

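View pics/d0.png

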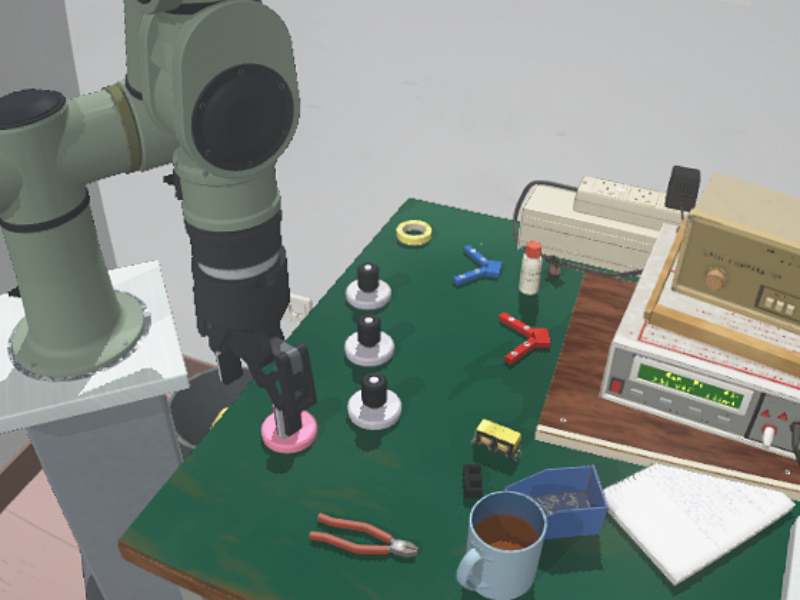

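The side view (800x600) shows three black-knobbed grey weights at (368,293), (369,348) and (374,405), with the pink look-alike at (289,430). The blue stop is at (480,267), the red at (527,340), the tape at (413,232), the glue bottle at (530,270) and the transformer at (497,438). Next I'll turn these into rough positions and take wrist views.

```bash
cat > h.py <<'E'
from cell import bot
import cv2,numpy as np
from scipy.spatial.transform import Rotation as Ro
from scipy.optimize import minimize
def quat(a):
    x=np.array([np.cos(a),np.sin(a),0]);y=np.array([0,0,-1.]);R=np.c_[x,y,np.cross(x,y)]
    return Ro.from_matrix(R).as_quat(scalar_first=True)
def ext():  # wrist world->cam
    T=np.eye(4);T[:3,:3]=Ro.from_quat(bot.read_tool_rot(),scalar_first=True).as_matrix();T[:3,3]=bot.read_position()
    return np.linalg.inv(T@bot.calibration("wrist")["hand_eye"])
class Cam:
    def __init__(s,name,E=None):
        c=bot.calibration(name);s.K=np.array(c["mtx"]);s.k=c["k1"];s.E=np.array(c["extrinsics"]) if E is None else E
    def proj(s,P):
        P=np.atleast_2d(P);q=P@s.E[:3,:3].T+s.E[:3,3];u=q[:,:2]/q[:,2:];u=u*(1+s.k*(u**2).sum(1,keepdims=True))
        return u*s.K[0,0]+s.K[:2,2]
    def ground(s,px,z=0.):
        u=cv2.undistortPoints(np.array([[px]],float),s.K,np.array([s.k,0,0,0,0]))[0,0]
        d=s.E[:3,:3].T@np.array([*u,1]);o=-s.E[:3,:3].T@s.E[:3,3];return (o+d*(z-o[2])/d[2])[:2]
def bars(x,y,yaw,z=(0,.01)):
    out=[]
    c,s=np.cos(yaw),np.sin(yaw)
    for sg in(1,-1):  # bar direction from corner back toward -x
        d=np.array([-1,sg])/2**.5;n=np.array([1,sg])/2**.5  # n outward
        k=np.array([.0509,0]);
        # inner face at 36mm along n from origin; 64 mm long from inner corner
        q=[k,k+.064*d,k+.064*d+.013*n,k+.013*n]
        out.append(np.array([[x+c*p[0]-s*p[1],y+s*p[0]+c*p[1],zz] for p in q for zz in z]))
    return out
def mask(im,col):
    h=cv2.cvtColor(im,cv2.COLOR_RGB2HSV);H,S,V=cv2.split(h)
    m=((H>100)&(H<125)&(S>140)&(V>70)) if col=="blue" else (((H<6)|(H>172))&(S>170)&(V>70))
    return m.astype(np.uint8)
def fitstop(cam,im,col,p0,win=.09):
    m=mask(im,col).astype(np.float32);c=cam.proj([[p0[0],p0[1],0]])[0]
    r=np.abs(cam.proj([[p0[0]+win,p0[1],0],[p0[0],p0[1]+win,0]])-c).max()
    M=np.zeros_like(m);a=np.maximum(c-r,0).astype(int);b=(c+r).astype(int);M[a[1]:b[1],a[0]:b[0]]=m[a[1]:b[1],a[0]:b[0]]
    g=lambda t:cv2.GaussianBlur(t,(0,0),1.5)
    Mb=g(M)
    def f(p):
        t=np.zeros_like(M)
        for B in bars(*p):
            cv2.fillConvexPoly(t,cv2.convexHull((cam.proj(B)*16).astype(np.int32)),1.,shift=4)
        return ((g(t)-Mb)**2).sum()/max((Mb**2).sum(),1)
    best=None
    for y0 in (p0[2]-.3,p0[2],p0[2]+.3):
        s=np.array([p0[0],p0[1],y0]);r=minimize(f,s,method="Nelder-Mead",options=dict(initial_simplex=np.vstack([s,s+[.015,0,0],s+[0,.015,0],s+[0,0,.2]]),maxiter=200,xatol=1e-4,fatol=1e-5))
        if best is None or r.fun<best.fun:best=r
    return best.x,best.fun
E
python3 - <<'E'
from h import *
for n in("side","scene"):
    im=cv2.imread(f"pics/{n}0.png")[:,:,::-1].copy();cam=Cam(n)
    for w in (([(257.5,205),(258.5,243.5),(261.5,284)]) if n=="side" else [(254.5,244)]): print(n,"w",np.round(cam.ground(w,.01),3))
    for col,px in (("blue",(336,186) if n=="side" else (200.5,200)),("red",(369,239) if n=="side" else (265,174))):
        g=cam.ground(px,.005);print(col,np.round(g,3),[fitstop(cam,im,col,[g[0]-.02,g[1],y]) for y in (-.4,.4)])
cam=Cam("side")
for k,p in dict(glue=(371,203),trafo=(347,314),tape=(289,165),mug=(353,398),pink=(202,303)).items(): print(k,np.round(cam.ground(p),3))
E
```

```text
side w [ 0.454 -0.086]
side w [ 0.41  -0.213]
side w [ 0.374 -0.327]
blue [ 0.659 -0.075] [(array([ 0.62862979, -0.05672054, -0.62233305]), np.float64(0.3438120186328888)), (array([ 0.62944155, -0.05206724, -0.64400872]), np.float64(0.35468050837516785))]
red [ 0.634 -0.28 ] [(array([ 0.60252091, -0.25492974, -0.40995796]), np.float64(0.4273960590362549)), (array([ 0.60291985, -0.25535972, -0.36978976]), np.float64(0.42870986461639404))]
scene w [ 0.45  -0.075]
blue [ 0.656 -0.07 ] [(array([ 0.62382654, -0.05109188, -0.65315817]), np.float64(0.40549883246421814)), (array([ 0.62290941, -0.05072922, -0.6520606 ]), np.float64(0.4092004597187042))]
red [ 0.619 -0.261] [(array([ 0.59810026, -0.25225978, -0.40385479]), np.float64(0.41945937275886536)), (array([ 0.59876126, -0.2516793 , -0.39598624]), np.float64(0.4087134599685669))]
glue [ 0.707 -0.161]
trafo [ 0.495 -0.449]
tape [0.593 0.061]
mug [ 0.42  -0.615]
pink [ 0.256 -0.325]
```

```bash
python3 - <<'E'
from h import *
R=Ro.from_quat(bot.read_tool_rot(),scalar_first=True).as_matrix();a0=np.arctan2(R[1,0],R[0,0]);print("a0",a0)
best=None
for a in (0,np.pi/2,-np.pi/2,np.pi):
    for z in(.27,.2):
        j=bot.solve_ik([.47,-.2,z],quat(a));print(round(a,2),z,None if j is None else np.round(j,2))
for i,(x,y,a) in enumerate([(.45,-.22,-np.pi/2)]):
    for a in(a,a+np.pi):
        try:
            bot.move_pose([x,y,.27],quat(a));break
        except bot.PlanningError as e: print(e)
    E=ext();im=bot.camera("wrist");np.save(f"E{i}.npy",E);cv2.imwrite(f"pics/w{i}.png",im[:,:,::-1])
    cam=Cam("wrist",E)
    for col,g in(("blue",(.627,-.053,-.64)),("red",(.6,-.253,-.4))): print(col,fitstop(cam,im,col,g))
    print([(d["bbox"],d["confidence"]) for d in bot.search_frame("wrist","weight_a")])
    v=im[:,:,::-1].copy()
    for p in((.452,-.08),(.41,-.213),(.374,-.327)): cv2.circle(v,cam.proj([[*p,.0145]])[0].astype(int).tolist(),3,(0,255,0),-1)
    cv2.imwrite(f"pics/w{i}v.png",cv2.resize(v,(800,600)))
print(bot.read_clock())
E
```

```text
a0 -1.204028072263414
0 0.27 [-0.55  0.23 -0.22  1.12  0.    1.02]
0 0.2 [-0.55  0.28 -0.34  0.95  0.    1.02]
1.57 0.27 [-0.55  0.23 -0.22  1.12  0.   -0.55]
1.57 0.2 [-0.55  0.28 -0.34  0.95  0.   -0.55]
-1.57 0.27 [-0.55  0.23 -0.22  1.12  0.    2.59]
-1.57 0.2 [-0.55  0.28 -0.34  0.95  0.    2.59]
3.14 0.27 [-0.55  0.23 -0.22  1.12  0.   -2.12]
3.14 0.2 [-0.55  0.28 -0.34  0.95  0.   -2.12]
blue (array([ 0.62118134, -0.05305389, -0.64058108]), np.float64(0.1381053775548935))
red (array([ 0.59709424, -0.25566074, -0.39479895]), np.float64(0.21534846723079681))
[([115.8, 124.5, 70.7, 69.5], 0.79), ([237.3, 169.2, 64.5, 61.1], 0.75), ([343.6, 200.8, 61.7, 60.2], 0.74), ([334.4, 290.3, 61.3, 66.2], 0.58), ([0.0, 0.0, 30.0, 57.1], 0.29)]
2.3
```

View pics/w0v.png

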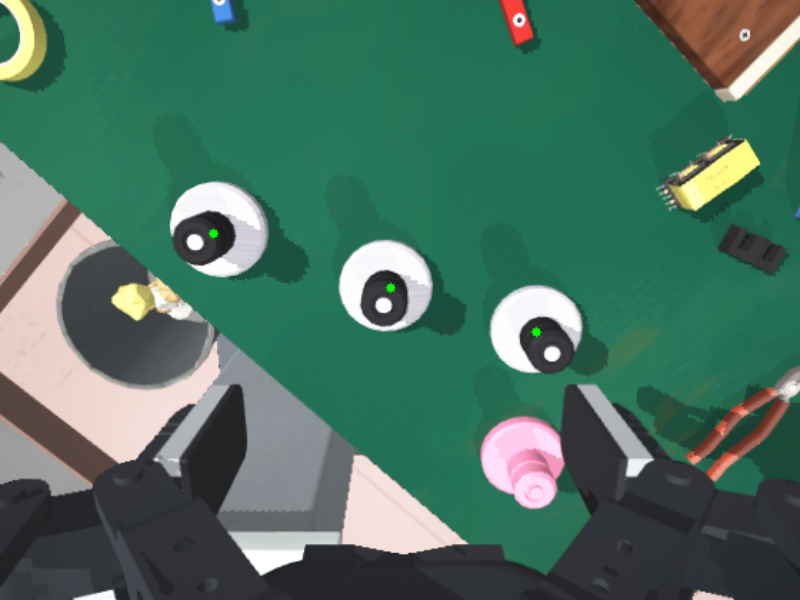

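The wrist view (800x600) shows the three weights with base centres at about (219,229), (386,286) and (536,329). The pink one is at (523,460), which I'll leave alone. My green marks agree to within 1 cm. The stops are cut off, so I'll take one view farther forward.

```bash
python3 - <<'E'
from h import *
def weights(cam,im,guess):
    h=cv2.cvtColor(im,cv2.COLOR_RGB2HSV);m=((h[...,1]<45)&(h[...,2]>120)).astype(np.uint8);out=[]
    n,l,st,ce=cv2.connectedComponentsWithStats(m)
    for g in guess:
        c=cam.proj([[*g,.0145]])[0]
        k=[i for i in range(1,n) if st[i,4]>400 and np.hypot(*(ce[i]-c))<40]
        if not k: out.append(None);continue
        k=min(k,key=lambda i:np.hypot(*(ce[i]-c)))
        pts=cv2.convexHull(np.argwhere(l==k)[:,::-1].astype(np.int32))
        (e,ax,_)=cv2.fitEllipse(pts);p=cam.ground(e,.011);out.append((np.round(p,4).tolist(),np.round(ax,1).tolist()))
    return out
G=[(.452,-.08),(.41,-.213),(.374,-.327)]
im=cv2.imread("pics/w0.png")[:,:,::-1].copy();cam=Cam("wrist",np.load("E0.npy"));print(weights(cam,im,G))
bot.move_pose([.54,-.2,.27],quat(-np.pi/2))
E=ext();np.save("E1.npy",E);im=bot.camera("wrist");cv2.imwrite("pics/w1.png",im[:,:,::-1]);cam=Cam("wrist",E)
print(weights(cam,im,G))
v=im[:,:,::-1].copy()
for col,g in(("blue",(.621,-.053,-.64)),("red",(.597,-.255,-.4))):
    p,f=fitstop(cam,im,col,g);print(col,p,f)
    for B in bars(*p): cv2.polylines(v,[cam.proj(B[1::2]).astype(np.int32)],True,(0,255,0),1)
    cv2.circle(v,cam.proj([[p[0],p[1],0]])[0].astype(int).tolist(),3,(0,255,255),-1)
for t in("tape","transformer_m","glue_bottle"):
    for d in bot.search_frame("wrist",t)[:1]:
        b=d["bbox"];print(t,b,d["confidence"],cam.ground((b[0]+b[2]/2,b[1]+b[3]/2),.01))
cv2.imwrite("pics/w1v.png",cv2.resize(v,(800,600)));print(bot.read_clock(),bot.read_ft_force())
E
```

```text
[([0.4555, -0.0834], [64.8, 69.8]), ([0.4114, -0.2085], [63.5, 65.3]), ([0.3757, -0.3274], [60.9, 64.8])]
[([0.4561, -0.0836], [60.1, 64.4]), ([0.4123, -0.2085], [58.1, 61.8]), ([0.3783, -0.3159], [39.8, 56.9])]
blue [ 0.62370492 -0.05326989 -0.61706554] 0.4271482527256012
red [ 0.60016838 -0.25510304 -0.39010409] 0.4887003004550934
tape [0.0, 82.9, 63.9, 62.2] 0.75 [0.59384112 0.06064511]
transformer_m [472.7, 178.7, 61.2, 52.1] 0.76 [ 0.49587195 -0.44950835]
glue_bottle [219.9, 0.0, 34.7, 12.6] 0.74 [ 0.69512948 -0.15792183]
2.9583 [-0.29351987 -0.34280378  0.07738726]
```

View pics/w1v.png

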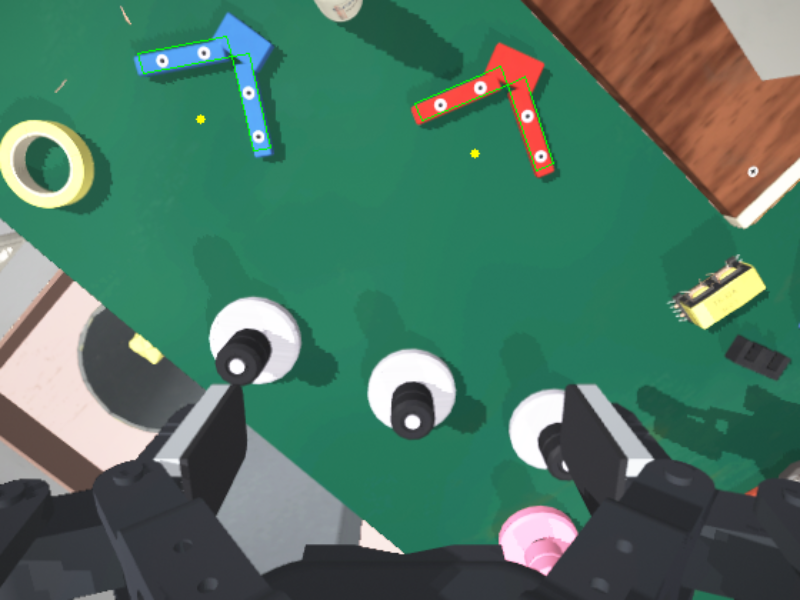

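The view shows both V-stops, blue with its corner near (235,55) and red near (510,85), and both are open down-left toward the robot. My bar model (green) sits slightly toward the corner because of the corner plate, which I left out. I'll refit with the plate included, then test the drag on the middle weight (B).

```bash
python3 - <<'E'
s=open('h.py').read()
s=s.replace("q=[k,k+.064*d,k+.064*d+.013*n,k+.013*n]","q=[k+.004*d,k+.068*d,k+.068*d+.013*n,k+.004*d+.013*n]")
s=s.replace("        for B in bars(*p):","        for B in bars(*p[:3])+[gus(*p)]:")
s=s.replace("def mask(","""def gus(x,y,yaw,sz):
    c,s=np.cos(yaw),np.sin(yaw);r=sz*2**.5;q=[(.0509,0),(.0509+r/2,r/2),(.0509+r,0),(.0509+r/2,-r/2)]
    return np.array([[x+c*a-s*b,y+s*a+c*b,zz] for a,b in q for zz in(0,.01)])
def mask(""")
s=s.replace("s=np.array([p0[0],p0[1],y0])","s=np.array([p0[0],p0[1],y0,.02])").replace("np.vstack([s,s+[.015,0,0],s+[0,.015,0],s+[0,0,.2]]),maxiter=200","np.vstack([s,s+[.015,0,0,0],s+[0,.015,0,0],s+[0,0,.2,0],s+[0,0,0,.008]]),maxiter=400")
open('h.py','w').write(s)
E
cat >> h.py <<'E'
A=0.
GZ=.024
def grab(x,y,a=A,f=30):
    bot.set_gripper(1.0);p=bot.read_position()
    if p[2]<.1: bot.move_linear([p[0],p[1],.11],speed=.2)
    bot.move_pose([x,y,.11],quat(a));bot.move_linear([x,y,GZ],speed=.1)
    bot.set_gripper(0.,f);print("grip",bot.read_gripper_width(),np.round(bot.read_position(),4))
E
python3 - <<'E'
from h import *
im=cv2.imread("pics/w1.png")[:,:,::-1].copy();cam=Cam("wrist",np.load("E1.npy"))
for col,g in(("blue",(.621,-.053,-.62)),("red",(.597,-.255,-.4))): print(col,fitstop(cam,im,col,g))
for n in("side","scene"):
    im=cv2.imread(f"pics/{n}0.png")[:,:,::-1].copy();cam=Cam(n)
    for col,g in(("blue",(.621,-.053,-.62)),("red",(.597,-.255,-.4))): print(n,col,fitstop(cam,im,col,g))
x,y=.412,-.2085
grab(x,y);print("f",np.round(bot.read_ft_force(),2))
for i in range(1,6):
    bot.move_linear([x+.006*i,y,GZ],speed=.02);print(np.round(bot.read_ft_force(),2),end=" ")
    bot.wait(.1);print(np.round(bot.read_ft_force(),2))
for i in range(1,3):
    bot.move_linear([x+.03-.006*i,y,GZ],speed=.02);print(np.round(bot.read_ft_force(),2))
print(bot.read_clock())
E
```

```text
blue (array([ 0.62343795, -0.0527767 , -0.62521086,  0.02161004]), np.float64(0.21159233152866364))
red (array([ 0.59950052, -0.25480999, -0.38382148,  0.02252196]), np.float64(0.24682968854904175))
side blue (array([ 0.62629772, -0.05199135, -0.65557412,  0.01750731]), np.float64(0.2157468944787979))
side red (array([ 0.59968868, -0.25523805, -0.31796355,  0.01784207]), np.float64(0.3034246563911438))
scene blue (array([ 0.62158753, -0.04986575, -0.63886221,  0.02067204]), np.float64(0.29259973764419556))
scene red (array([ 0.59758234, -0.25209641, -0.41156066,  0.02115046]), np.float64(0.2977607250213623))
grip 0.38649906131402334 [ 0.4119 -0.2085  0.0241]
f [-0.02 -0.22  0.56]
[-0.04  1.16  0.32] [1.94 0.82 1.44]
[0.43 0.51 0.63] [0.87 0.64 0.63]
[0.42 0.79 0.7 ] [0.69 0.74 0.16]
[0.24 1.28 0.79] [ 1.12 -0.52 -0.3 ]
[0.92 0.34 0.07] [0.43 0.92 0.81]
[ 0.17 -0.34 -0.18]
[-0.26 -0.56  0.42]
9.875
```

```bash
cat >> h.py <<'E'
import threading
def drag(p,speed=.02):
    rec=[];t=threading.Thread(target=lambda:bot.move_linear(p,speed=speed));t.start()
    while t.is_alive():
        try: rec.append(np.r_[bot.read_clock(),bot.read_ft_force()])
        except Exception as e: print("thr",e);break
    t.join();return np.array(rec)
E
python3 - <<'E'
from h import *
p=bot.read_position()
r=drag([p[0]+.02,p[1],GZ]);print(len(r),np.round(r[::max(1,len(r)//12)],2))
p=bot.read_position()
print(bot.move_linear([p[0]-.02,p[1],GZ],speed=.02,until_force=2.0),np.round(bot.read_position()-np.array(p),4),np.round(bot.read_ft_force(),2),bot.read_clock())
E
```

```text
1 [[11.   -0.5   0.73  0.66]]
True [-0.0016 -0.0002 -0.0001] [ 0.23 -1.29  0.17] 11.3417
```

```bash
cat >> h.py <<'E'
def ft(n=12): 
    r=np.array([bot.read_ft_force() for _ in range(n)]);return np.round(r.mean(0),2),np.round(r.std(0),2)
def ladder(thr=(1.5,2.5,3.5,5,7),d=.012,speed=.02,u=(1,0)):
    sg=1
    for t in thr:
        p=np.array(bot.read_position());b=ft()[0]
        h=bot.move_linear([p[0]+sg*d*u[0],p[1]+sg*d*u[1],GZ],speed=speed,until_force=t)
        q=np.array(bot.read_position());c=ft()
        print(t,sg,h,"moved %.1f mm"%(1e3*np.hypot(*(q-p)[:2])),"before",b,"after",c[0],"t",round(bot.read_clock(),2));sg=-sg
E
python3 - <<'E'
from h import *
print(bot.read_clock());print(ft());print(bot.read_clock())
ladder()
E
```

```text
11.3417
(array([ 0.23, -1.29,  0.17]), array([0., 0., 0.]))
11.3417
1.5 1 True moved 0.4 mm before [ 0.23 -1.29  0.17] after [ 1.45 -0.01  0.78] t 11.57
2.5 -1 False moved 12.7 mm before [ 1.45 -0.01  0.78] after [-1.52  0.01  0.32] t 12.29
3.5 1 False moved 12.6 mm before [-1.52  0.01  0.32] after [1.26 1.35 0.01] t 13.01
5 -1 False moved 12.6 mm before [1.26 1.35 0.01] after [-1.04  0.48 -0.14] t 13.72
7 1 False moved 12.6 mm before [-1.04  0.48 -0.14] after [ 0.75  0.32 -0.05] t 14.44
```

```bash
python3 - <<'E'
from h import *
print("B at",np.round(bot.read_position(),4))
for n,x,y in(("A",.456,-.0835),("C",.3757,-.3274)):
    print(n);grab(x,y);ladder((2.2,2.8,3.5,4.5));print(n,"at",np.round(bot.read_position(),4))
E
```

```text
B at [ 0.4482 -0.2084  0.0241]
A
grip 0.3869294277833837 [ 0.4557 -0.0835  0.024 ]
2.2 1 True moved 0.1 mm before [-1.09 -0.7  -0.32] after [-0.1  -0.54  0.19] t 17.92
2.8 -1 True moved 0.0 mm before [-0.1  -0.54  0.19] after [ 0.36 -0.54  0.38] t 18.14
3.5 1 True moved 0.1 mm before [ 0.36 -0.54  0.38] after [-0.42 -1.49 -0.24] t 18.42
4.5 -1 True moved 0.2 mm before [-0.42 -1.49 -0.24] after [ 0.46 -0.31 -1.12] t 18.69
A at [ 0.4555 -0.0835  0.0233]
C
grip 0.38689462003587394 [ 0.3754 -0.3275  0.0241]
2.2 1 True moved 0.3 mm before [-2.05 -0.8  -0.23] after [ 1.84 -0.13  1.03] t 22.6
2.8 -1 True moved 1.3 mm before [ 1.84 -0.13  1.03] after [-0.55 -0.69  0.23] t 22.86
3.5 1 False moved 12.3 mm before [-0.55 -0.69  0.23] after [-1.62  1.29  0.25] t 23.58
4.5 -1 True moved 0.7 mm before [-1.62  1.29  0.25] after [ 0.96 -1.13  0.51] t 23.85
C at [ 0.386  -0.3273  0.0241]
```

```bash
python3 - <<'E'
from h import *
def same(thr,d=.008):
    for t in thr:
        p=np.array(bot.read_position());b=ft()[0]
        h=bot.move_linear([p[0]+d,p[1],GZ],speed=.02,until_force=t);q=np.array(bot.read_position())
        bot.wait(.15);print(t,h,"moved %.1f"%(1e3*np.hypot(*(q-p)[:2])),"before",b,"after",ft()[0])
print("C");same((5,4,3,2.2,2.2));print("C at",np.round(bot.read_position(),4))
print("A");grab(.4555,-.0835);same((5,4,5,4));print("A at",np.round(bot.read_position(),4),bot.read_clock())
E
```

```text
C
5 False moved 8.0 before [ 0.96 -1.13  0.51] after [-1.9   1.92  0.58]
4 False moved 8.7 before [-1.9   1.92  0.58] after [-0.62 -0.68  0.22]
3 True moved 0.3 before [-0.62 -0.68  0.22] after [ 2.95 -0.33  0.56]
2.2 True moved 0.0 before [ 2.95 -0.33  0.56] after [-0.49 -0.17  0.49]
2.2 True moved 0.4 before [-0.49 -0.17  0.49] after [ 1.43 -0.58  0.21]
C at [ 0.4034 -0.327   0.0229]
A
grip 0.3927456741152444 [ 0.4555 -0.0835  0.0241]
5 True moved 0.3 before [ 0.   -0.65  0.21] after [1.54 0.14 0.11]
4 True moved 0.1 before [1.54 0.14 0.11] after [-0.97 -1.06  0.01]
5 True moved 0.4 before [-0.97 -1.06  0.01] after [ 0.9  -0.97  1.02]
4 True moved 0.2 before [ 0.9  -0.97  1.02] after [-0.15 -0.32  0.49]
A at [ 0.4563 -0.0833  0.0223] 31.6833
```

Drag tests, all pulled the same way from rest: A trips even the 5 N limit (grippy), C drags freely at 4 to 5 N but trips 2.2 to 3 N (half-worn), and B never trips above 2.5 N (slick). Next I'll slide A to the blue stop.

```bash
cat >> h.py <<'E'
def seat(h,yaw,thr,over=.008):
    u=np.array([np.cos(yaw),np.sin(yaw)])
    for s,v in((-.04,.08),(-.01,.04)):
        q=np.array(h)+s*u;bot.move_linear([*q,GZ],speed=v)
    bot.wait(.2);q=np.array(h)+over*u
    hit=bot.move_linear([*q,GZ],speed=.012,until_force=thr)
    f0=ft()[0];p=np.array(bot.read_position())[:2]-h
    print("hit",hit,"along %.1f lateral %.1f mm"%(1e3*p@u,1e3*(u[0]*p[1]-u[1]*p[0])),"F along %.1f lat %.1f"%(f0[:2]@u,u[0]*f0[1]-u[1]*f0[0]),f0,bot.read_clock())
E
python3 - <<'E'
from h import *
seat((.6235,-.0525),-.63,11)
E=ext();np.save("E2.npy",E);im=bot.camera("wrist");cv2.imwrite("pics/w2.png",im[:,:,::-1]);bot.camera
cv2.imwrite("pics/w2v.png",cv2.resize(im[:,:,::-1],(800,600)))
E
```

```text
hit False along 1.0 lateral -0.7 mm F along -12.1 lat -1.1 [-10.42   6.23   1.1 ] 36.4
```

View pics/w2v.png

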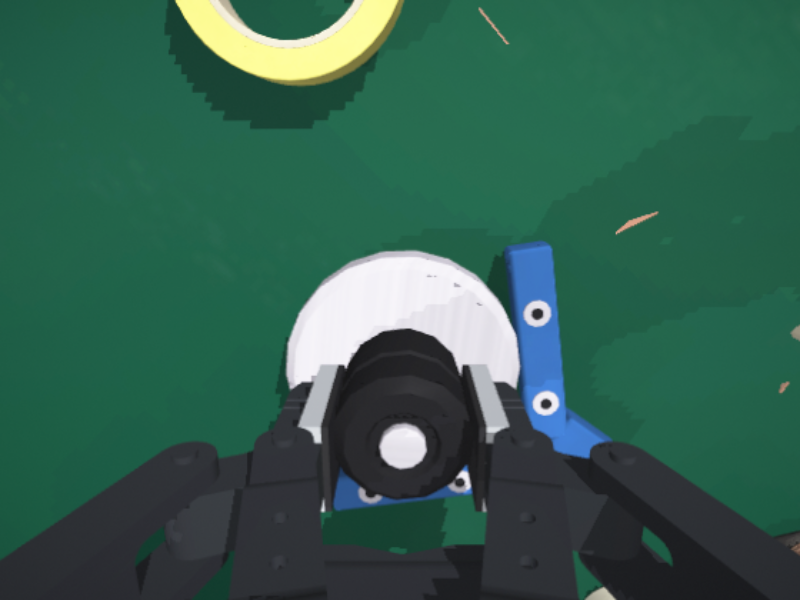

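A sits against the right bar with no visible gap (steel edge 518, bar 522). The reaction was 12 N along the axis and only 1 N sideways, so both bars are bearing, within about 1 mm of the predicted home. I'll relax, release, and then do B into red.

```bash
cat >> h.py <<'E'
def release():
    p=bot.read_position();bot.move_linear([p[0],p[1],GZ],speed=.02);bot.wait(.2);print("relaxed",ft()[0],np.round(bot.read_position(),4))
    bot.set_gripper(1.0);p=bot.read_position();bot.move_linear([p[0],p[1],.12],speed=.12)
E
python3 - <<'E'
from h import *
release()
grab(.4482,-.2084)
seat((.5993,-.2548),-.385,7)
E
```

```text
relaxed [-3.43  3.06  0.35] [ 0.6236 -0.0533  0.0238]
grip 0.3871933544544271 [ 0.4483 -0.2085  0.0241]
hit True along -0.7 lateral -0.1 mm F along 0.6 lat -1.0 [ 0.16 -1.18  0.05] 45.0
```

```bash
python3 - <<'E'
from h import *
h=np.array((.5993,-.2548));u=np.array([np.cos(-.385),np.sin(-.385)])
for i in range(2):
    hit=bot.move_linear([*(h+.007*u),GZ],speed=.012,until_force=9);p=np.array(bot.read_position())[:2]-h;f=ft()[0]
    print(hit,"along %.1f lat %.1f mm"%(1e3*p@u,1e3*(u[0]*p[1]-u[1]*p[0])),"F %.1f lat %.1f"%(f[:2]@u,u[0]*f[1]-u[1]*f[0]))
    if hit is False: break
release()
bot.move_pose([.47,-.2,.27],quat(-np.pi/2));bot.move_pose([.53,-.17,.30],quat(-np.pi/2))
E=ext();np.save("E3.npy",E);im=bot.camera("wrist");cv2.imwrite("pics/w3.png",im[:,:,::-1]);cam=Cam("wrist",E);v=im[:,:,::-1].copy()
for hh in((.6235,-.0525),(.5993,-.2548)):
    t=np.linspace(0,6.28,40);cv2.polylines(v,[cam.proj(np.c_[hh[0]+.036*np.cos(t),hh[1]+.036*np.sin(t),0*t+.0145]).astype(np.int32)],True,(0,255,0),1)
cv2.imwrite("pics/w3v.png",cv2.resize(v,(800,600)));print(bot.read_clock())
s=bot.camera("side");cv2.imwrite("pics/d3v.png",cv2.resize(s[140:320,200:440,::-1],(800,600),interpolation=cv2.INTER_CUBIC))
E
```

```text
True along -0.4 lat -0.3 mm F -0.5 lat 0.1
True along -0.2 lat -0.2 mm F -0.4 lat -1.0
relaxed [ 0.08 -0.62  0.39] [ 0.5991 -0.255   0.0239]
49.875
```

View pics/w3v.png

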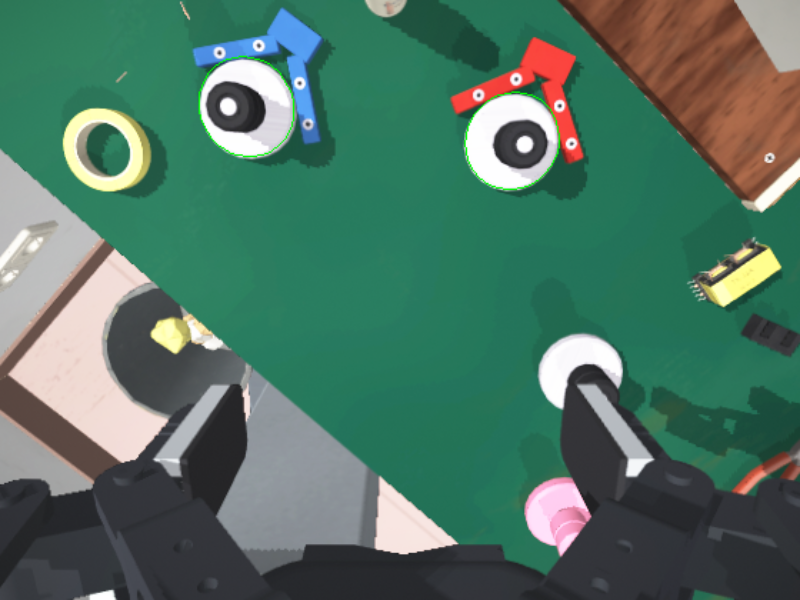

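View pics/d3v.png

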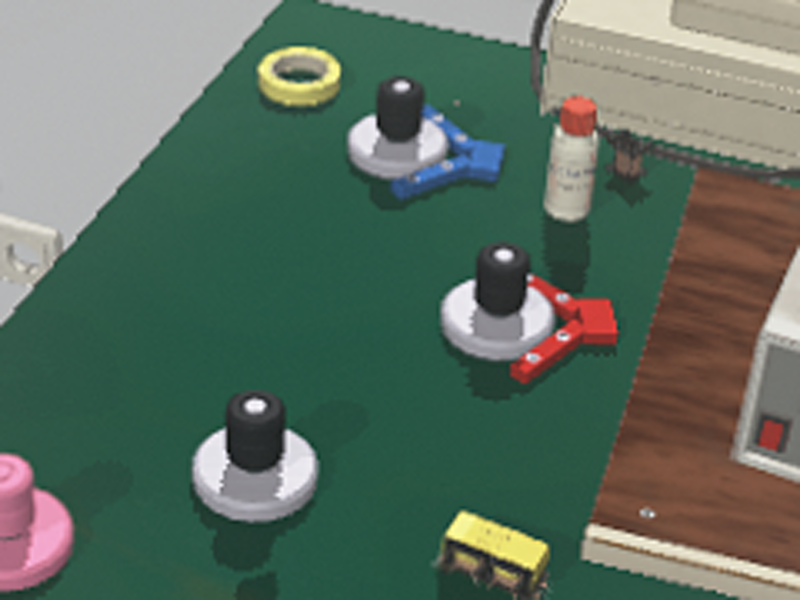

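Both weights sit inside the predicted home circles and against both bars: A at (247,107) in blue, B at (511,141) in red. C stands alone at (580,373). The bystanders are where they were, and the gripper is clear, so I'll hand in.

```bash
python3 -c "
from cell import bot
print(bot.read_clock(),bot.read_position());bot.close_job()"
```

```text
49.925 [ 0.52929503 -0.16997102  0.29886209]
the job is handed in; nothing more can be done
```

I slid weight A (grippy) home in the blue stop and weight B (slick) home in the red stop. Weight C (half-worn) stands about 0.21 m from the red home point and farther from the blue one. I handed in at about 50 s; the hand-in gave no verdict.

- **Which sole is which:** Force readings were noisy, so I sorted the weights by which force limits each tripped while dragging. A tripped the 4 and 5 N limits every time. C slid freely at 4 to 5 N but tripped 2.2 to 3 N. B slid freely at 2.5 N and above; the two trips it had at 1.5 and 2 N I put down to noise.
- **Blue stop:** The weight stopped about 1 mm from the home point I had measured, with 12 N along the stop's axis and about 1 N sideways, so it bears on both bars.
- **Red stop:** The 7 N limit tripped once and the 9 N limit twice, all within 1 mm of the measured home point. The force read about zero after each stop, so unlike blue I have no steady push reading there.
- **Last pictures:** The final wrist and side views show both weights against both bars and upright, and the bottle, transformer and tape look undisturbed. The gripper was clear at 0.30 m.

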